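Sort lathe chucks by length into their rack rows

TASK

Put the four loose wooden lathe chucks away in the slotted rack, each in the row whose red sample at the end is the same length: slide it in upright from the row's open mouth, foot under the lips, right up until it touches the sample or the chuck before it, and leave it standing there. Do not tip a chuck over, and leave the oil bottle, the white pot and the gouge where they are.

Things in the scene. Friction and masses are not known exactly. Their poses are not given: they have to be found in the camera images.
- chuck_short: A loose lathe chuck: a brass disc foot, 52 mm diameter and 12 mm thick, with a plain upright round pale-wood shank, 34 mm diameter, steel-coloured top; 70 mm tall over all (short size); about 0.2 kg. It starts standing upright on the bench (underside at z = 0). Origin: centre of the underside, z axis up along the shank. All loose chucks look alike but for their height.
- chuck_medium_a: A loose lathe chuck: a brass disc foot, 52 mm diameter and 12 mm thick, with a plain upright round pale-wood shank, 34 mm diameter, steel-coloured top; 95 mm tall over all (medium size, one of two); about 0.2 kg. It starts standing upright on the bench (underside at z = 0). Origin: centre of the underside, z axis up along the shank. All loose chucks look alike but for their height.
- chuck_medium_b: A loose lathe chuck: a brass disc foot, 52 mm diameter and 12 mm thick, with a plain upright round pale-wood shank, 34 mm diameter, steel-coloured top; 95 mm tall over all (medium size, one of two); about 0.2 kg. It starts standing upright on the bench (underside at z = 0). Origin: centre of the underside, z axis up along the shank. All loose chucks look alike but for their height.
- chuck_long: A loose lathe chuck: a brass disc foot, 52 mm diameter and 12 mm thick, with a plain upright round pale-wood shank, 34 mm diameter, steel-coloured top; 120 mm tall over all (long size); about 0.2 kg. It starts standing upright on the bench (underside at z = 0). Origin: centre of the underside, z axis up along the shank. All loose chucks look alike but for their height.
- sample_short: Fixed red sample chuck, short size, 70 mm tall, foot and shank as the loose ones; at the closed end of one rack lane (which lane varies). Origin: centre of its underside, 10 mm above the bench; x axis along the lane's centre line, away from the mouth (mouth at x = -164 mm); z up. A chuck touching it has its origin at x = -52 mm, a second touching that at x = -104 mm.
- sample_medium: Fixed red sample chuck, medium size, 95 mm tall, foot and shank as the loose ones; at the closed end of one rack lane (which lane varies). Origin: centre of its underside, 10 mm above the bench; x axis along the lane's centre line, away from the mouth (mouth at x = -164 mm); z up. A chuck touching it has its origin at x = -52 mm, a second touching that at x = -104 mm.
- sample_long: Fixed red sample chuck, long size, 120 mm tall, foot and shank as the loose ones; at the closed end of one rack lane (which lane varies). Origin: centre of its underside, 10 mm above the bench; x axis along the lane's centre line, away from the mouth (mouth at x = -164 mm); z up. A chuck touching it has its origin at x = -52 mm, a second touching that at x = -104 mm.
- rack: Fixed rack: plywood board 250 (x) by 350 mm (y), 10 mm thick, flat on the bench, with three parallel lanes with centres at y = -110, 0 and 110 mm. Origin: on the bench under the board, which spans x = -130 to 120 mm; x points along the lanes from the open mouths (x = -85 mm) inward, z up. The rails' tops are 33 mm above the bench; the red samples stand at x = 79 mm.
- rack_slot (a point): Where the middle lane's T-slot begins: on its centre line, on the board's top (10 mm above the bench), at rack x = -55 mm; all lanes are alike. Inward: 58 mm between the side rails (for the foot), with lips above, from 17 to 23 mm over the board, that leave a 42 mm slot for the shank. No foot can be lowered in from above here.
- rack_entry (a point): Where to stand a chuck's foot (its origin) on the board before sliding it into the middle lane: rack x = -97 mm, 10 mm above the bench; alike for the other lanes. From the mouth to the T-slot the rails form a funnel without lips, 30 mm long, about 84 mm wide at the mouth, narrowing to 58 mm.
- oil_bottle: Bystander: amber oil bottle, upright, 50 mm diameter, 150 mm tall, loose. Origin: centre of its underside.
- pot: Bystander: white open pot, upright, 58 mm diameter, 60 mm tall, loose. Origin: centre of its underside.
- gouge: Bystander: wooden-handled gouge about 190 mm long lying on the bench beyond the chucks, under 35 mm high, loose. Origin: on the bench under its middle; x axis along it towards the blade.
There are look-alikes about, which are no part of the job. What is shaped like the chuck_long but blue is not meant.

How it is judged (in metres and radians):
At the end, for the whole second after the job is handed in: Each chuck is upright (0.1 rad), at rest, foot on the board, within 8 mm of the centre line of its own size's lane; short, long and one medium 47-60 mm before their sample (centre to centre), the other medium 98-118 mm; bottle, pot and gouge within 25 mm of their starts (x of chuck_short in the frame of sample_short between -0.06 and -0.047 m and y of chuck_short in the frame of sample_short between -0.008 and 0.008 m and z of chuck_short in the frame of sample_short between -0.004 and 0.006 m and x of chuck_long in the frame of sample_long between -0.06 and -0.047 m and y of chuck_long in the frame of sample_long between -0.008 and 0.008 m and z of chuck_long in the frame of sample_long between -0.004 and 0.006 m and ((x of chuck_medium_a in the frame of sample_medium between -0.06 and -0.047 m and y of chuck_medium_a in the frame of sample_medium between -0.008 and 0.008 m and z of chuck_medium_a in the frame of sample_medium between -0.004 and 0.006 m and x of chuck_medium_b in the frame of sample_medium between -0.118 and -0.098 m and y of chuck_medium_b in the frame of sample_medium between -0.008 and 0.008 m and z of chuck_medium_b in the frame of sample_medium between -0.004 and 0.006 m) or (x of chuck_medium_b in the frame of sample_medium between -0.06 and -0.047 m and y of chuck_medium_b in the frame of sample_medium between -0.008 and 0.008 m and z of chuck_medium_b in the frame of sample_medium between -0.004 and 0.006 m and x of chuck_medium_a in the frame of sample_medium between -0.118 and -0.098 m and y of chuck_medium_a in the frame of sample_medium between -0.008 and 0.008 m and z of chuck_medium_a in the frame of sample_medium between -0.004 and 0.006 m)) and angle between each of chuck_short, chuck_medium_a, chuck_medium_b, chuck_long's own z axis and vertical below 0.1 rad and linear speed of each of chuck_short, chuck_medium_a, chuck_medium_b, chuck_long below 0.02 m/s and distance of each of oil_bottle, pot, gouge from where it was at the start of the episode below 0.025 m); the robot touches nothing.
It fails at once if a chuck is tipped over (beyond 0.6 rad) (angle between any of chuck_short, chuck_medium_a, chuck_medium_b, chuck_long's own z axis and vertical above 0.6 rad).
It fails at once if the bottle or the pot is tipped over (beyond 0.4 rad), or a bystander is shifted by more than 25 mm (angle between any of oil_bottle, pot's own z axis and vertical above 0.4 rad or distance of any of oil_bottle, pot, gouge from where it was at the start of the episode above 0.025 m).
It also fails if it takes over 72 s, if anything falls off the work surface, if the arm or the gripper's body presses on something with over 40 N, if the wrist force passes 120 N, or if a joint passes its speed limit or range.

ROBOT

A 6-joint arm with a two-finger parallel gripper is mounted at the origin on the work surface. World frame = base frame: x ahead of the robot, y to its left, z up, the work surface at z = 0. Lengths are in mm, angles in rad, forces in N, time in s.
With the tool pointing down it reaches from about 300 to 775 mm from the base axis. Payload 14.6 kg.
Tool frame: the origin (TCP) lies between the finger pads; the fingertips stand 25 mm ahead of it and the grasp point (between the pads) lies 6 mm ahead of it; z points along the fingers, y is the line along which they close (so a half turn about z gives the same grasp; the last joint's range is limited). The gripper opens to 94 mm and grips with 3 to 60 N. Pads are 16 mm wide; open, the fingers measure 119 mm over their backs; the gripper's body (75 mm by 177 mm) begins 78 mm behind the grasp point.
Start: joints at [-1.36, 0.3, 1.521, -0, 1.321, -0.067], TCP at [150.826, -528.905, 207.346] pointing down, gripper open.
Joint ranges: [-3.03, 3.03], [-0.79, 2.21], [0.23, 2.52], [-1.04, 4.18], [0, 3.07], [-2.55, 2.55]. Speed limits (rad/s): [2.22, 2.22, 2.57, 3.14, 3.14, 3.14].

INTERFACE

Orientations are given as [roll, pitch, yaw] about the fixed x, y, z axes, in that order (R = Rz(yaw) Ry(pitch) Rx(roll)).
In Python, from cell import manip gives the robot as it stands. The module is installed in compiled form; this text tells all that it offers.
- The arm moves only by the tool step_arm, never from a script. Its argument "series" is one flat list of numbers, 5 for each row, row after row: the shift along the world's x, y, z in mm, then the turn about the world's z in rad, then the closure, from 0 (fully open) to 1 (shut). In form: [dx, dy, dz, spin, jaw, dx, dy, dz, spin, jaw, ...]. A call has 1 to 20 rows; each row shifts and turns the commanded pose from where the row before left it; what a row does not reach is not made up. A row lasts 1/8 s, in which the tool goes at most 62.5 mm and 10.7 degrees, less where a joint would pass 70% of its speed; a pose out of reach is approached as far as the arm can. A call is refused whole if a number of a shift passes 62.5 or a number of a turn 0.188, either way. A call with a gripper value outside its range is refused whole. The fingers move at their own pace and stop on an object; "squeeze" is the grip in N (left out, the last holds). Time passes only in rows, so rows that do not move let the fingers close. It gives the time, the measured TCP pose, the force, the opening and the grip force at its end, in the units of the state.
- manip.read_state(): the state, without advancing time (a new reading comes with each control period).
- manip.camera(name): name is "side" or "top" or "wrist"; returns (picture, depth): 400x640x3 uint8, blue, green, red; 400x640 float32, mm along the optical axis (not along the pixel's ray), 0 where there is no reading.
- manip.camera_info(name): a dict with "fovy" (degrees; the focal length in pixels is half the picture's height over the tangent of half this angle, whatever the lens; pixels are square), "cx", "cy" (the principal point, pixels), "eye" and "orientation" of the camera in the world. Camera axes: x right, y down, z forward; pixel columns grow to the right and rows downward; lengths in mm; the calibration is good to about 2 mm. The wrist camera is an equidistant fisheye: a pixel r from the principal point sees the ray r / f radians off the axis. A picture is of the moment at which its call begins: read the wrist's pose just before it. camera_info takes no time and is no camera call; for the wrist camera it gives the pose at the moment of the call.
- manip.sign_off(): hands the job in; it is judged then, once.
The state is a dict: "clock": time; "joints": joint angles; "qd": joint speeds; "effort": joint torques, N m; "eef_pos": TCP position; "eef_rot": TCP orientation; "wrist_force": force on the tool from outside, world axes, zero at the start; "moment": the same for the moment, N m; "finger_gap": finger opening in mm; "finger_force": force on a finger pad.
Only numpy, scipy, OpenCV 4.12 (cv2) and the standard library are available. Lean on these libraries where they do the work, as an engineer would, in place of code of your own. Each camera call takes 0.05 s, during which the arm holds its last target. There are 200 camera calls.

## Working session

There is one attempt and no reset: what is moved stays moved. The work goes in short steps, Python scripts to look and compute and a tool call to move; the robot and the scene stay as the last step left them, time stands still between calls to the robot, and variables do not carry over. Pictures are saved under pics/ and viewed, at most 10 in all, crops included, and the job is handed in when it is done.

Besides the shell and the picture viewer there is one more tool, called after "Call:" by a JSON object that holds its "fn" and its "kwargs". step_arm: Moves the arm, as the interface text tells. Its arguments: {"type":"object","properties":{"series":{"type":"array"},"squeeze":{"type":"number"}},"required":["series"]}

```bash
mkdir -p pics; python3 - <<'E'
from cell import manip
import cv2,numpy as np
for n in("top","side"):
    p,d=manip.camera(n);cv2.imwrite(f"pics/{n}0.png",p);np.save(f"pics/{n}0.npy",d);print(n,manip.camera_info(n))
print(manip.read_state())
E
```

```text
top {'fovy': 47.56745718050429, 'cx': 317.8093236407255, 'cy': 206.43575421930865, 'eye': array([ 464.40573069, -101.95214116, 1045.14917207]), 'orientation': array([-3.08616712,  0.01099076, -1.57087984])}
side {'fovy': 45.7876762765022, 'cx': 317.4245328764739, 'cy': 199.22433213141252, 'eye': array([122.19534035, 684.8284471 , 937.26550873]), 'orientation': array([-2.35826324,  0.01886398, -2.68699949])}
{'clock': 0.1, 'joints': array([-1.35956273e+00,  3.00401907e-01,  1.52146971e+00, -3.54291857e-06,
        1.32072390e+00, -6.66348775e-02]), 'qd': array([-1.12810748e-03, -1.96192326e-03, -2.51748613e-03, -7.33409349e-05,
        6.27757359e-04,  1.55865951e-03]), 'effort': array([ 1.73706288e-03, -5.32647014e+01, -3.53284407e+01,  7.09739747e-02,
        2.35082069e-02, -4.96342091e-05]), 'eef_pos': array([ 150.80022685, -528.69417163,  206.87140161]), 'eef_rot': array([-3.14059178e+00, -6.33524913e-05,  2.77869317e-01]), 'wrist_force': array([-0.1796192 ,  0.21282387,  0.15285355]), 'moment': array([ 0.03559045, -0.01995379, -0.02677966]), 'finger_force': 0.0, 'finger_gap': 93.6483183964433}
```

View pics/top0.png

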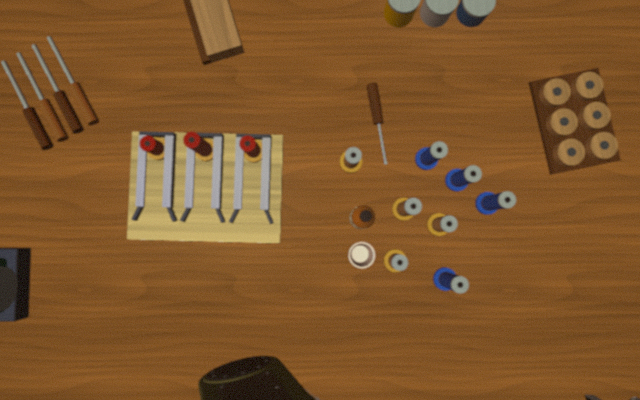

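View pics/side0.png

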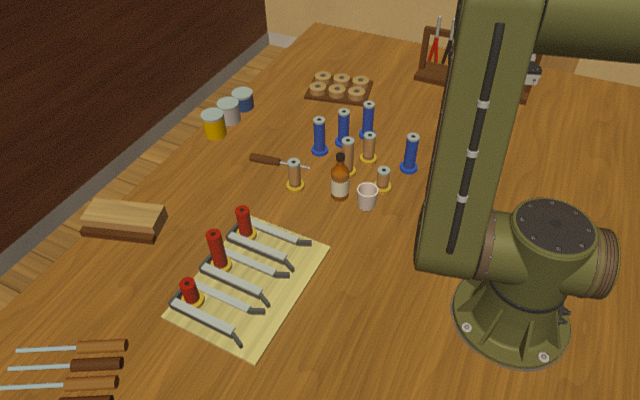

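The top picture shows the rack at left (pixels 130–282, 133–242), with its mouths facing the robot and samples at (152,143), (192,140) and (249,145). The brass-footed chucks have their tops near (353,156), (413,206), (449,224) and (400,262). The bottle is at (362,216), the pot at (362,255) and the gouge at (377,120). The four blue look-alikes are left alone.

```bash
cat > h.py <<'E'
from cell import manip
import cv2,numpy as np
from scipy.spatial.transform import Rotation as R
def cloud(n,d=None):
    i=manip.camera_info(n)
    if d is None:_,d=manip.camera(n)
    f=200/np.tan(np.radians(i["fovy"]/2));v,u=np.mgrid[:400,:640]
    c=np.stack([(u-i["cx"])/f*d,(v-i["cy"])/f*d,d],-1)
    P=c@R.from_euler("xyz",i["orientation"]).as_matrix().T+i["eye"];P[d<=0]=np.nan
    return P
def top(P,u,v,r=9,tol=5):
    Q=P[v-r:v+r+1,u-r:u+r+1].reshape(-1,3);Q=Q[np.isfinite(Q[:,2])]
    h=np.percentile(Q[:,2],93);Q=Q[abs(Q[:,2]-h)<tol]
    return np.r_[(Q[:,:2].min(0)+Q[:,:2].max(0))/2,np.median(Q[:,2])].round(1),np.ptp(Q[:,:2],axis=0).round(),len(Q)
E
python3 - <<'E'
from h import *
P=cloud("top",np.load("pics/top0.npy"))
for n,u,v in[("s1",150,144),("s2",192,140),("s3",248,144),("c1",353,156),("c2",413,206),("c3",449,224),("c4",400,262),("b1",439,150),("b2",472,174),("b3",506,200),("b4",459,285),("bottle",365,216),("pot",361,255)]:print(n,*top(P,u,v))
g=P[85:163,366:388].reshape(-1,3);g=g[(g[:,2]>6)];print("gouge",g.min(0),g.max(0))
for a in[(132,134),(281,136),(279,241),(129,239),(205,230),(150,215),(205,215),(255,215),(350,330),(320,180)]:print(a,P[a[1],a[0]].round(1))
# rails: fit per-lane
z=P[...,2];m=(z>27)&(z<40);m[:,:125]=0;m[:,290:]=0
n,l,s,c=cv2.connectedComponentsWithStats(m.astype(np.uint8))
for k in range(1,n):
    if s[k,4]>60:
        Q=P[l==k];
        for lo,hi in[(480,520),(520,560),(560,600),(600,640)]:
            q=Q[(Q[:,0]>lo)&(Q[:,0]<hi)]
            if len(q):print(k,lo,q[:,1].min().round(1),q[:,1].max().round(1),Q[:,0].min().round(),Q[:,0].max().round(),np.median(Q[:,2]).round(1))
E
```

```text
s1 [654.1 274.4  81.4] [33. 31.] 189
s2 [651.2 166.6 131.7] [33. 34.] 223
s3 [649.   56.5 106.9] [34. 34.] 209
c1 [ 625.7 -164.6   96.9] [34. 32.] 209
c2 [ 516.4 -284.3  121.8] [33. 35.] 228
c3 [ 481.3 -362.8   97. ] [31. 34.] 214
c4 [ 398.7 -264.3   71.9] [32. 34.] 202
b1 [ 631.4 -338.7  121.9] [33. 34.] 222
b2 [ 583.6 -406.6  121.9] [33. 34.] 219
b3 [ 530.5 -474.9  121.9] [33. 35.] 231
b4 [ 358.2 -376.8  121.8] [34. 35.] 232
bottle [ 496.1 -186.   151.4] [22. 22.] 115
pot [ 413.7 -185.1   53.5] [39. 40.] 14
gouge [ 622.91307838 -246.20464474    6.0320181 ] [ 800.60433462 -202.06523758   32.65721184]
(132, 134) [689.6 338.6  12.6]
(281, 136) [683.9  -6.   13.2]
(279, 241) [443.1  -2.1   9.2]
(129, 239) [447.7 339.2  14.4]
(205, 230) [468.1 167.   10.4]
(150, 215) [502.3 292.6  13.8]
(205, 215) [502.3 167.   12.2]
(255, 215) [502.2  52.2  15. ]
(350, 330) [ 241.6 -163.5    1. ]
(320, 180) [583.5 -95.6   1.2]
17 480 232.7 330.3 488.0 692.0 34.0
17 520 239.7 320.1 488.0 692.0 34.0
17 560 238.5 319.4 488.0 692.0 34.0
17 600 237.9 317.9 488.0 692.0 34.0
18 480 124.1 148.4 486.0 687.0 34.2
18 520 129.9 149.0 486.0 687.0 34.2
18 560 129.0 147.2 486.0 687.0 34.2
18 600 128.0 147.4 486.0 687.0 34.2
19 480 14.0 110.9 484.0 685.0 34.2
19 520 20.3 99.4 484.0 685.0 34.2
19 560 19.2 97.7 484.0 685.0 34.2
19 600 18.5 97.4 484.0 685.0 34.2
25 480 191.8 219.3 488.0 653.0 34.1
25 520 190.1 209.7 488.0 653.0 34.1
25 560 189.1 208.9 488.0 653.0 34.1
25 600 188.1 207.3 488.0 653.0 34.1
```

Call:
{"fn": "step_arm", "kwargs": {"series": [35,38,0,0,0.36,35,38,0,0,0.36,35,38,0,0,0.36,35,38,0,0,0.36,35,38,0,0,0.36,35,38,0,0,0.36,38,37,0,0,0.36,0,0,-40,0,0.36,0,0,-10,0,0.36,0,0,0,0,0.36], "squeeze": 30}}

```text
clock: 1.35
eef_pos: [398.5, -264.2, 157.4]
eef_rot: [-3.141, 0.001, 0.277]
wrist_force: [0.2, -0.0, -0.1]
finger_gap: 60.2
finger_force: 0.0
```

```bash
python3 - <<'E'
from h import *
i=manip.camera_info("wrist");p,d=manip.camera("wrist");cv2.imwrite("pics/w1.png",p);print(i,manip.read_state()["eef_pos"])
p,d=manip.camera("top");cv2.imwrite("pics/t1.png",p)
E
```

```text
{'fovy': 65.70646984690485, 'cx': 319.5628714894055, 'cy': 196.09539870208724, 'eye': array([ 464.20683221, -245.69122634,  334.88589716]), 'orientation': array([ 2.90264690e+00, -1.14621881e-06, -1.29352342e+00])} [ 398.76675825 -264.53077175  158.14965129]
```

View pics/w1.png

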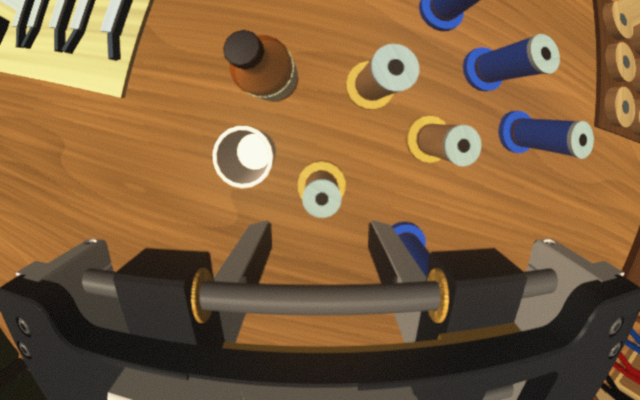

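The wrist view shows the short chuck's top at (322,199), centred between the fingertips at (258,228) and (382,228). I'll check it against the top-camera estimate while descending.

```bash
cat >> h.py <<'E'
def wproj(X,i=None):
    i=i or manip.camera_info("wrist");f=200/np.tan(np.radians(i["fovy"]/2))
    c=R.from_euler("xyz",i["orientation"]).as_matrix().T@(np.array(X)-i["eye"]);t=np.arctan2(np.hypot(c[0],c[1]),c[2]);k=f*t/np.hypot(c[0],c[1])
    return i["cx"]+k*c[0],i["cy"]+k*c[1]
E
python3 -c "
from h import *
for X in [(398.7,-264.3,70),(516.4,-284.3,120),(481.3,-362.8,95)]:print(wproj(X))"
```

```text
(np.float64(318.74213342004884), np.float64(200.17842477549374))
(np.float64(391.99156954249224), np.float64(68.68074299927754))
(np.float64(459.45888633377217), np.float64(146.22408232184657))
```

Call:
{"fn": "step_arm", "kwargs": {"series": [0,0,-30,0,0.36,0,0,-30,0,0.36,0,0,-30,0,0.36,0,0,-11,0,0.36,0,0,0,0,0.36,0,0,0,0,1,0,0,0,0,1,0,0,0,0,1,0,0,0,0,1]}}

```text
clock: 2.58
eef_pos: [399.1, -264.1, 56.8]
eef_rot: [3.141, -0.001, 0.278]
wrist_force: [0.5, -0.5, 4.4]
finger_gap: 33.2
finger_force: 30.0
```

Call:
{"fn": "step_arm", "kwargs": {"series": [0,0,30,0,1,0,0,50,0,1,0,0,50,0,1,0,0,50,0,1,0,40,0,-0.03,1,0,40,0,-0.03,1,5,40,0,-0.03,1,8,40,0,-0.03,1,8,40,0,-0.03,1,8,40,0,-0.03,1,8,40,0,-0.03,1,8,40,0,-0.03,1,8,40,0,-0.03,1,8,40,0,-0.03,1,8,40,0,0,1,8,40,0,0,1,2,40,0,0,1,0,25,0,0,1,0,0,0,0,1], "squeeze": 40}}

```text
clock: 4.95
eef_pos: [477.3, 282.2, 235.6]
eef_rot: [3.141, 0.001, -0.02]
wrist_force: [0.4, -1.1, -2.7]
finger_gap: 33.3
finger_force: 39.9
```

```bash
python3 -c "
from h import *
s=manip.read_state();print(s['eef_pos'],s['eef_rot'],s['finger_gap'])"
```

```text
[477.32338255 282.15774417 235.62667527] [ 3.14105122e+00  1.24681485e-03 -2.02129243e-02] 33.295880255350866
```

Call:
{"fn": "step_arm", "kwargs": {"series": [0,0,-40,0,1,0,0,-40,0,1,0,-1,-35,0,1,0,0,-10,0,1,0,0,0,0,1]}}

```text
clock: 5.58
eef_pos: [478.0, 279.7, 111.8]
eef_rot: [3.142, 0.0, -0.023]
wrist_force: [0.1, 0.7, -2.2]
finger_gap: 32.8
finger_force: 39.9
```

```bash
python3 - <<'E'
from h import *
s=manip.read_state();i=manip.camera_info("wrist");p,d=manip.camera("wrist");print(s["eef_pos"],s["eef_rot"])
# expected lane points drawn
def dot(X,c):
    u,v=wproj(X,i);cv2.circle(p,(int(u*1),int(v)),2,c,-1)
for x in(560,600,630):
    y=276.5+(654-x)*.0234
    for o in(-21,21):dot((x,y+o,33),(0,255,0))
dot((654,276.5,80),(255,0,0))
for a in(0,1,2,3,4,5):
    dot((s["eef_pos"][0]+17*np.cos(a),s["eef_pos"][1]+17*np.sin(a),s["eef_pos"][2]+14),(255,0,255))
    dot((s["eef_pos"][0]+26*np.cos(a),s["eef_pos"][1]+26*np.sin(a),s["eef_pos"][2]-44.8),(0,0,255))
cv2.imwrite("pics/w2.png",p)
E
```

```text
[478.03586137 279.740029   111.82385929] [ 3.14154147e+00  1.82264568e-05 -2.25880530e-02]
```

View pics/w2.png

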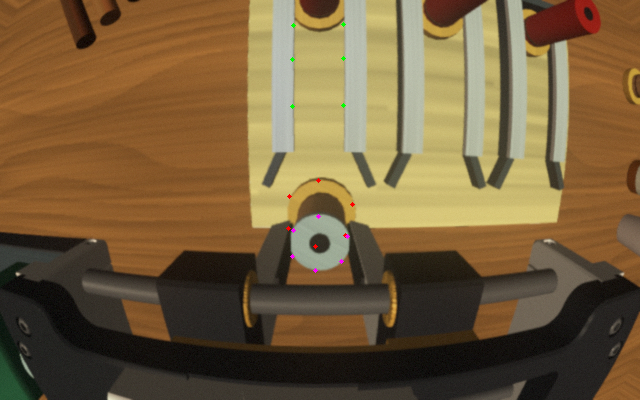

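The lips (293 and 343 px) match the predicted lane, and the chuck's foot is centred at about (322,205). That is aligned within about 1 mm, so I'll lower it and slide it in.

Call:
{"fn": "step_arm", "kwargs": {"series": [0,0,-20,0,1,0,0,-18,0,1,0,0,-5.5,0,1,0,0,0,0,1,8,-0.2,0,0,1,10,-0.2,0,0,1,10,-0.2,0,0,1,10,-0.3,0,0,1,10,-0.2,0,0,1]}}

```text
clock: 6.75
eef_pos: [526.6, 278.9, 67.8]
eef_rot: [3.142, 0.0, -0.022]
wrist_force: [-0.3, 0.3, -2.4]
finger_gap: 33.0
finger_force: 39.9
```

Call:
{"fn": "step_arm", "kwargs": {"series": [12,-0.3,0,0,1,12,-0.3,0,0,1,12,-0.3,0,0,1,12,-0.3,0,0,1,12,-0.3,0,0,1,6,0,0,0,1,0,0,0,0,1]}}

```text
clock: 7.62
eef_pos: [592.0, 277.4, 67.7]
eef_rot: [3.142, 0.0, -0.022]
wrist_force: [0.2, -1.0, -1.1]
finger_gap: 33.1
finger_force: 39.9
```

Call:
{"fn": "step_arm", "kwargs": {"series": [3,0,0,0,1,3,0,0,0,1,2,0,0,0,1,1,0,0,0,1,0,0,0,0,1]}}

```text
clock: 8.25
eef_pos: [600.8, 277.5, 67.8]
eef_rot: [3.142, 0.0, -0.022]
wrist_force: [0.3, -0.2, -1.4]
finger_gap: 33.1
finger_force: 39.9
```

Call:
{"fn": "step_arm", "kwargs": {"series": [1,0,0,0,1,1,0,0,0,1,0,0,0,0,1]}}

```text
clock: 8.62
eef_pos: [602.9, 277.5, 67.8]
eef_rot: [-3.142, 0.0, -0.022]
wrist_force: [-0.1, 0.7, -1.7]
finger_gap: 33.2
finger_force: 39.9
```

Call:
{"fn": "step_arm", "kwargs": {"series": [1,0,0,0,1,0,0,0,0,1]}}

```text
clock: 8.88
eef_pos: [603.7, 277.5, 67.8]
eef_rot: [3.142, 0.0, -0.022]
wrist_force: [-1.6, -0.4, -1.6]
finger_gap: 33.2
finger_force: 39.9
```

Call:
{"fn": "step_arm", "kwargs": {"series": [1,0,0,0,1,0,0,0,0,1]}}

```text
clock: 9.12
eef_pos: [604.6, 277.5, 67.8]
eef_rot: [3.141, 0.001, -0.022]
wrist_force: [-3.8, -1.3, 1.1]
finger_gap: 33.0
finger_force: 40.0
```

Call:
{"fn": "step_arm", "kwargs": {"series": [0,0,-1,0,1,0,0,0,0,0.36,0,0,0,0,0.36,0,0,0,0,0.36,0,0,30,0,0.36,0,0,50,0,0.36,0,0,60,0,0.36,0,-20,15,0,0.36,-8,-50,0,0,0.36,-8,-60,0,0,0.36,-10,-60,0,0,0.36,-10,-60,0,0,0.36,-10,-60,0,0,0.36,-10,-60,0,0,0.36,-10,-60,0,0,0.36,-10,-50,0,0,0.36,-10,-50,0,0,0.36,-12,-32,0,0,0.36,0,0,0,0,0.36]}}

```text
clock: 11.5
eef_pos: [505.5, -286.5, 220.9]
eef_rot: [-3.141, 0.001, -0.025]
wrist_force: [-0.9, 0.2, 0.6]
finger_gap: 59.9
finger_force: 0.0
```

```bash
python3 - <<'E'
from h import *
s=manip.read_state();print(s["eef_pos"],s["eef_rot"])
P=cloud("top");print(top(P,151,143,12));print(top(P,157,165))
E
```

```text
[ 505.49971071 -286.50917315  220.91074903] [-3.14119743e+00  1.10844014e-03 -2.54113646e-02]
(array([654. , 276.9,  81.6]), array([33., 36.]), 207)
(array([603. , 266.8,  81.7]), array([31., 15.]), 87)
```

Call:
{"fn": "step_arm", "kwargs": {"series": [11,2,-30,0,0.36,0,0,-30,0,0.36,0,0,-30,0,0.36,0,0,-25,0,0.36,0,0,-15,0,0.36,0,0,0,0,0.36,0,0,0,0,1,0,0,0,0,1,0,0,0,0,1], "squeeze": 40}}

```text
clock: 12.68
eef_pos: [518.0, -282.7, 92.5]
eef_rot: [3.141, -0.001, -0.022]
wrist_force: [-0.2, -1.4, -1.3]
finger_gap: 33.7
finger_force: 28.8
```

Call:
{"fn": "step_arm", "kwargs": {"series": [0,0,30,0,1,0,0,50,0,1,0,0,50,0,1,0,0,50,0,1,0,25,0,0,1,-4,45,0,0,1,-4,45,0,0,1,-4,45,0,0,1,-4,45,0,0,1,-4,45,0,0,1,-4,45,0,0,1,-4,45,0,0,1,-4,45,0,0,1,-4,35,0,0,1,-7,25,0,0,1,0,9,0,0,1,0,0,-40,0,1,0,0,-40,0,1,0,0,-40,0,1,0,0,-15,0,1]}}

```text
clock: 15.18
eef_pos: [473.6, 170.9, 134.4]
eef_rot: [3.14, 0.004, -0.023]
wrist_force: [1.2, -0.9, -3.3]
finger_gap: 33.6
finger_force: 39.8
```

Call:
{"fn": "step_arm", "kwargs": {"series": [0,0,0,0,1]}}

```text
clock: 15.3
eef_pos: [474.7, 171.2, 136.6]
eef_rot: [3.141, 0.001, -0.022]
wrist_force: [0.1, -0.0, -1.3]
finger_gap: 33.4
finger_force: 39.8
```

Call:
{"fn": "step_arm", "kwargs": {"series": [0,-0.4,-20,0,1,0,0,-10,0,1,0,0,-3,0,1,0,0,0,0,1,8,-0.2,0,0,1,10,-0.2,0,0,1,10,-0.2,0,0,1,10,-0.3,0,0,1,10,-0.2,0,0,1]}}

```text
clock: 16.42
eef_pos: [523.6, 169.9, 103.8]
eef_rot: [3.142, 0.0, -0.022]
wrist_force: [0.3, 0.1, -3.2]
finger_gap: 33.7
finger_force: 39.8
```

Call:
{"fn": "step_arm", "kwargs": {"series": [12,-0.3,0,0,1,12,-0.3,0,0,1,12,-0.3,0,0,1,12,-0.3,0,0,1,12,-0.3,0,0,1,8,-0.2,0,0,1,3,0,0,0,1,0,0,0,0,1]}}

```text
clock: 17.42
eef_pos: [593.8, 168.3, 103.7]
eef_rot: [3.142, 0.0, -0.022]
wrist_force: [-0.5, 1.3, -2.7]
finger_gap: 33.8
finger_force: 39.8
```

Call:
{"fn": "step_arm", "kwargs": {"series": [2,0,0,0,1,1,0,0,0,1,0,0,0,0,1]}}

```text
clock: 17.8
eef_pos: [596.8, 168.3, 103.9]
eef_rot: [-3.142, -0.0, -0.022]
wrist_force: [-0.3, 0.6, -2.6]
finger_gap: 33.5
finger_force: 39.8
```

Call:
{"fn": "step_arm", "kwargs": {"series": [1,0,0,0,1,1,0,0,0,1,1,0,0,0,1,0,0,0,0,1]}}

```text
clock: 18.3
eef_pos: [599.9, 168.3, 103.8]
eef_rot: [3.142, 0.0, -0.022]
wrist_force: [0.4, -0.1, -2.5]
finger_gap: 33.5
finger_force: 39.8
```

Call:
{"fn": "step_arm", "kwargs": {"series": [1,0,0,0,1,0,0,0,0,1]}}

```text
clock: 18.55
eef_pos: [600.9, 168.3, 103.8]
eef_rot: [3.142, 0.0, -0.022]
wrist_force: [-0.7, -0.2, -3.5]
finger_gap: 33.4
finger_force: 39.8
```

Call:
{"fn": "step_arm", "kwargs": {"series": [1,0,0,0,1,0,0,0,0,1]}}

```text
clock: 18.8
eef_pos: [601.8, 168.3, 103.8]
eef_rot: [-3.142, 0.0, -0.022]
wrist_force: [-1.2, 0.5, -3.1]
finger_gap: 33.3
finger_force: 39.8
```

Call:
{"fn": "step_arm", "kwargs": {"series": [1,0,0,0,1,0,0,0,0,1]}}

```text
clock: 19.05
eef_pos: [602.7, 168.3, 103.8]
eef_rot: [3.142, 0.001, -0.022]
wrist_force: [-2.8, -0.5, -2.7]
finger_gap: 33.8
finger_force: 39.8
```

Call:
{"fn": "step_arm", "kwargs": {"series": [0,0,-1,0,1,0,0,0,0,0.36,0,0,0,0,0.36,0,0,0,0,0.36,0,0,30,0,0.36,0,0,50,0,0.36,0,0,40,0,0.36,0,-20,0,0,0.36,3,-45,0,0,0.36,4,-50,0,0,0.36,4,-50,0,0,0.36,4,-50,0,0,0.36,4,-50,0,0,0.36,4,-40,0,0,0.36,0,-28,0,0,0.36,0,0,0,0,0.36,0,0,0,0,0.36]}}

```text
clock: 21.18
eef_pos: [625.6, -164.3, 222.2]
eef_rot: [-3.141, 0.001, -0.022]
wrist_force: [0.1, -0.5, 0.4]
finger_gap: 60.0
finger_force: 0.0
```

```bash
python3 - <<'E'
from h import *
s=manip.read_state();i=manip.camera_info("wrist");p,_=manip.camera("wrist");print(s["eef_pos"],wproj((625.7,-164.6,95),i))
cv2.imwrite("pics/w3.png",p)
p,d=manip.camera("top");P=cloud("top",d);cv2.imwrite("pics/t2.png",cv2.resize(p[110:260,110:400],None,fx=2.5,fy=2.5))
for u,v in((151,143),(192,140),(157,164),(196,162)):print(top(P,u,v,11))
E
```

```text
[ 625.58443046 -164.26676858  222.23345753] (np.float64(319.72652023239345), np.float64(190.32404518183444))
(array([654. , 276.1,  81.3]), array([33., 33.]), 202)
(array([651.1, 166.6, 131.8]), array([33., 34.]), 227)
(array([601.9, 268.6,  81.6]), array([33., 19.]), 116)
(array([599.8, 164.4, 131.8]), array([33., 29.]), 199)
```

View pics/t2.png

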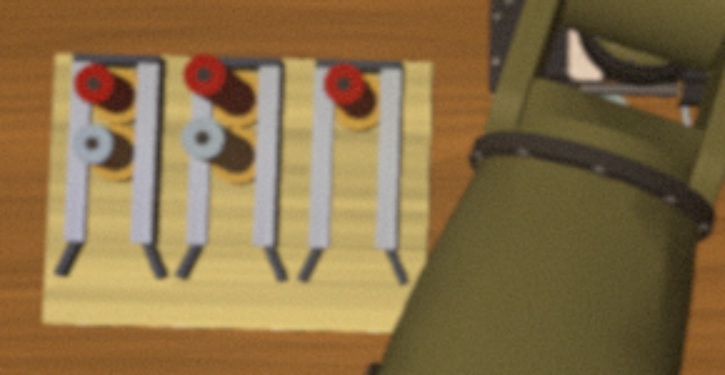

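View pics/w3.png

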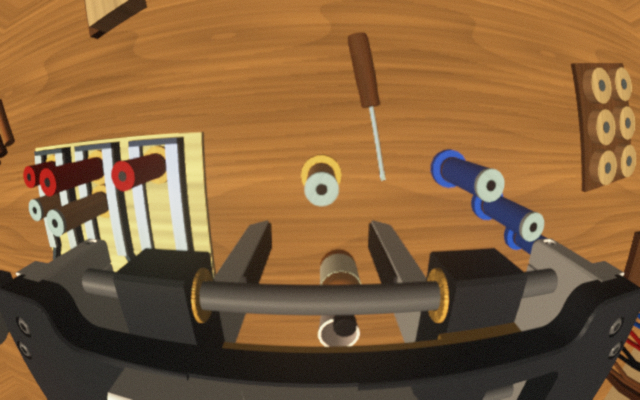

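The crop shows the short chuck at (92,143) and the long at (203,139), each standing against its sample, with spacings of about 52 and 51 mm. In the wrist view the medium chuck is at (321,189), as predicted. I'll grasp it now.

Call:
{"fn": "step_arm", "kwargs": {"series": [0,0,-40,0,0.36,0,0,-40,0,0.36,0,0,-30,0,0.36,0,0,-25,0,0.36,0,0,-11,0,0.36,0,0,0,0,0.36,0,0,0,0,1,0,0,0,0,1,0,0,0,0,1]}}

```text
clock: 22.4
eef_pos: [626.0, -164.8, 77.4]
eef_rot: [3.141, -0.001, -0.022]
wrist_force: [-1.1, -1.0, -0.1]
finger_gap: 33.4
finger_force: 15.4
```

Call:
{"fn": "step_arm", "kwargs": {"series": [0,0,30,0,1,0,0,40,0,1,0,0,30,0,1,-10,15,0,0,1,-25,36,0,0,1,-25,36,0,0,1,-25,36,0,0,1,-25,36,0,0,1,-25,36,0,0,1,-18,30,0,0,1,0,0,-30,0,1,0,0,-25,0,1,0,0,0,0,1,0,0,0,0,1]}}

```text
clock: 24.15
eef_pos: [473.3, 60.2, 122.9]
eef_rot: [-3.142, -0.001, -0.022]
wrist_force: [0.3, -0.0, -2.2]
finger_gap: 33.2
finger_force: 40.0
```

Call:
{"fn": "step_arm", "kwargs": {"series": [0,0.3,-20,0,1,0,0,-10,0,1,0,0,-4.3,0,1,0,0,0,0,1,8,-0.2,0,0,1,10,-0.2,0,0,1,10,-0.2,0,0,1,10,-0.3,0,0,1,10,-0.2,0,0,1]}}

```text
clock: 25.28
eef_pos: [521.6, 59.5, 87.5]
eef_rot: [-3.142, 0.0, -0.022]
wrist_force: [0.7, -0.1, -1.4]
finger_gap: 33.2
finger_force: 40.0
```

Call:
{"fn": "step_arm", "kwargs": {"series": [12,-0.3,0,0,1,12,-0.3,0,0,1,12,-0.3,0,0,1,12,-0.3,0,0,1,12,-0.3,0,0,1,8,-0.2,0,0,1,3,0,0,0,1,0,0,0,0,1]}}

```text
clock: 26.28
eef_pos: [591.8, 57.8, 87.5]
eef_rot: [3.142, 0.0, -0.022]
wrist_force: [-0.8, 0.4, -2.3]
finger_gap: 33.4
finger_force: 40.0
```

Call:
{"fn": "step_arm", "kwargs": {"series": [2,0,0,0,1,1,0,0,0,1,1,0,0,0,1,0,0,0,0,1]}}

```text
clock: 26.78
eef_pos: [595.8, 57.8, 87.6]
eef_rot: [-3.142, -0.0, -0.022]
wrist_force: [-0.3, 0.6, -2.3]
finger_gap: 33.1
finger_force: 40.0
```

Call:
{"fn": "step_arm", "kwargs": {"series": [1,0,0,0,1,1,0,0,0,1,0,0,0,0,1]}}

```text
clock: 27.15
eef_pos: [597.8, 57.8, 87.5]
eef_rot: [3.142, 0.0, -0.022]
wrist_force: [-0.5, -0.1, -1.8]
finger_gap: 33.1
finger_force: 40.0
```

Call:
{"fn": "step_arm", "kwargs": {"series": [1,0,0,0,1,0,0,0,0,1]}}

```text
clock: 27.4
eef_pos: [598.7, 57.8, 87.6]
eef_rot: [3.142, 0.0, -0.022]
wrist_force: [-3.8, 0.2, 0.8]
finger_gap: 33.2
finger_force: 40.0
```

Call:
{"fn": "step_arm", "kwargs": {"series": [1,0,0,0,1,0,0,0,0,1]}}

```text
clock: 27.65
eef_pos: [599.6, 57.8, 87.8]
eef_rot: [3.142, 0.001, -0.022]
wrist_force: [-5.2, -0.2, 3.8]
finger_gap: 33.1
finger_force: 40.0
```

Call:
{"fn": "step_arm", "kwargs": {"series": [-0.5,0,-1,0,1,0,0,0,0,0.36,0,0,0,0,0.36,0,0,0,0,0.36,0,0,30,0,0.36,0,0,50,0,0.36,0,0,54,0,0.36,-8,-20,0,0,0.36,-12,-45,0,0,0.36,-14,-50,0,0,0.36,-14,-50,0,0,0.36,-14,-50,0,0,0.36,-14,-50,0,0,0.36,-14,-50,0,0,0.36,-14,-50,0,0,0.36,-12,-40,0,0,0.36,0,-16,0,0,0.36,0,0,0,0,0.36,0,0,0,0,0.36]}}

```text
clock: 30.02
eef_pos: [483.8, -362.0, 220.3]
eef_rot: [-3.141, 0.0, -0.021]
wrist_force: [-0.1, 0.9, -0.5]
finger_gap: 59.8
finger_force: 0.0
```

```bash
python3 - <<'E'
from h import *
s=manip.read_state();print(s["eef_pos"],s["eef_rot"])
P=cloud("top")
for u,v in((248,144),(251,163)):print(top(P,u,v,11))
E
```

```text
[ 483.75731909 -362.04028316  220.27618533] [-3.14120325e+00  2.59616425e-04 -2.10098998e-02]
(array([649.4,  56.5, 106.7]), array([35., 34.]), 216)
(array([598.8,  56. , 106.9]), array([30., 30.]), 189)
```

Call:
{"fn": "step_arm", "kwargs": {"series": [-2,0,-40,0,0.36,0,0,-40,0,0.36,0,0,-30,0,0.36,0,0,-25,0,0.36,0,0,-9,0,0.36,0,0,0,0,0.36,0,0,0,0,1,0,0,0,0,1,0,0,0,0,1,0,0,0,0,1]}}

```text
clock: 31.32
eef_pos: [481.5, -363.4, 77.0]
eef_rot: [3.141, -0.001, -0.022]
wrist_force: [0.2, -0.8, 3.9]
finger_gap: 33.5
finger_force: 40.0
```

Call:
{"fn": "step_arm", "kwargs": {"series": [0,0,30,0,1,0,0,50,0,1,0,0,50,0,1,0,0,50,0,1,0,24,0,0,1,-1,45,0,0,1,-1,45,0,0,1,-1,45,0,0,1,-1,45,0,0,1,-1,45,0,0,1,-1,45,0,0,1,-1,45,0,0,1,-1,45,0,0,1,0,30,0,0,1,0,10,0,0,1,0,0,-40,0,1,0,0,-45,0,1,0,0,-45,0,1,0,0,0,0,1,0,0,0,0,1]}}

```text
clock: 33.83
eef_pos: [474.2, 60.5, 128.3]
eef_rot: [-3.141, -0.002, -0.023]
wrist_force: [0.4, -0.3, -2.4]
finger_gap: 33.1
finger_force: 40.0
```

Call:
{"fn": "step_arm", "kwargs": {"series": [0,0,-20,0,1,0,0,-15,0,1,0,0,-5,0,1,0,0,0,0,1,8,-0.2,0,0,1,10,-0.2,0,0,1,10,-0.2,0,0,1,10,-0.3,0,0,1,10,-0.2,0,0,1,10,-0.2,0,0,1,6,-0.2,0,0,1,3,0,0,0,1,0,0,0,0,1]}}

```text
clock: 35.45
eef_pos: [540.7, 59.3, 86.7]
eef_rot: [-3.141, -0.0, -0.022]
wrist_force: [-1.5, -0.4, 4.8]
finger_gap: 32.7
finger_force: 40.0
```

Call:
{"fn": "step_arm", "kwargs": {"series": [2,0,0,0,1,1,0,0,0,1,1,0,0,0,1,0,0,0,0,1]}}

```text
clock: 35.95
eef_pos: [544.3, 59.3, 86.4]
eef_rot: [3.142, 0.0, -0.022]
wrist_force: [-3.0, 0.1, 0.8]
finger_gap: 32.9
finger_force: 40.0
```

Call:
{"fn": "step_arm", "kwargs": {"series": [1,0,0,0,1,0,0,0,0,1]}}

```text
clock: 36.2
eef_pos: [545.3, 59.3, 86.4]
eef_rot: [3.142, 0.0, -0.022]
wrist_force: [-2.8, -0.0, 1.1]
finger_gap: 32.9
finger_force: 40.0
```

Call:
{"fn": "step_arm", "kwargs": {"series": [1,0,0,0,1,0,0,0,0,1]}}

```text
clock: 36.45
eef_pos: [546.3, 59.3, 86.4]
eef_rot: [3.142, 0.0, -0.022]
wrist_force: [-1.3, 0.2, 0.1]
finger_gap: 32.7
finger_force: 40.0
```

Call:
{"fn": "step_arm", "kwargs": {"series": [1,0,0,0,1,0,0,0,0,1]}}

```text
clock: 36.7
eef_pos: [547.2, 59.3, 86.3]
eef_rot: [3.142, 0.001, -0.022]
wrist_force: [-3.8, -0.8, -1.5]
finger_gap: 32.3
finger_force: 40.0
```

Call:
{"fn": "step_arm", "kwargs": {"series": [1,0,0,0,1,0,0,0,0,1]}}

```text
clock: 36.95
eef_pos: [548.1, 59.3, 86.2]
eef_rot: [3.142, 0.001, -0.022]
wrist_force: [-4.1, -0.8, -4.0]
finger_gap: 32.7
finger_force: 40.0
```

Call:
{"fn": "step_arm", "kwargs": {"series": [0,0,0,0,0.36,0,0,0,0,0.36,0,0,0,0,0.36,0,0,30,0,0.36,0,0,50,0,0.36,0,0,54,0,0.36,0,-40,0,0,0.36,-20,-50,0,0,0.36,-20,-50,0,0,0.36,-20,-50,0,0,0.36,-20,-50,0,0,0.36,0,-30,0,0,0.36,0,0,0,0,0.36,0,0,0,0,0.36]}}

```text
clock: 38.7
eef_pos: [468.4, -210.2, 220.5]
eef_rot: [-3.141, -0.0, -0.022]
wrist_force: [0.4, 0.9, -0.6]
finger_gap: 60.0
finger_force: 0.0
```

```bash
python3 - <<'E'
from h import *
p,d=manip.camera("top");P=cloud("top",d);cv2.imwrite("pics/t3.png",cv2.resize(p[50:280,110:410],None,fx=2.5,fy=2.5))
i=manip.camera_info("top");f=200/np.tan(np.radians(i["fovy"]/2));M=R.from_euler("xyz",i["orientation"]).as_matrix()
for n,(sx,sy),h,ks in[("short",(654,276.5),80,(52,)),("long",(651.2,166.6),130,(52,)),("med",(649.4,56.5),105,(52,104))]:
    for k in ks:
        X=np.array([sx-k,sy+k*.0234,h]);Q=P.reshape(-1,3);Q=Q[(np.hypot(Q[:,0]-X[0],Q[:,1]-X[1])<25)&(abs(Q[:,2]-h-1.7)<4)]
        m=(Q.min(0)+Q.max(0))/2;print(n,k,(m[:2]-X[:2]).round(1),np.ptp(Q,axis=0).round(),np.median(Q[:,2]).round(1),len(Q))
E
```

```text
short 52 [-0.1 -1.2] [33. 35.  8.] 81.7 203
long 52 [ 0.3 -0.7] [33. 35.  7.] 131.7 228
med 52 [-0.4  0.4] [34. 34.  8.] 106.6 216Traceback (most recent call last):
  File "<stdin>", line 7, in <module>
    return umr_minimum(a, axis, None, out, keepdims, initial, where)
ValueError: zero-size array to reduction operation minimum which has no identity
```

View pics/t3.png

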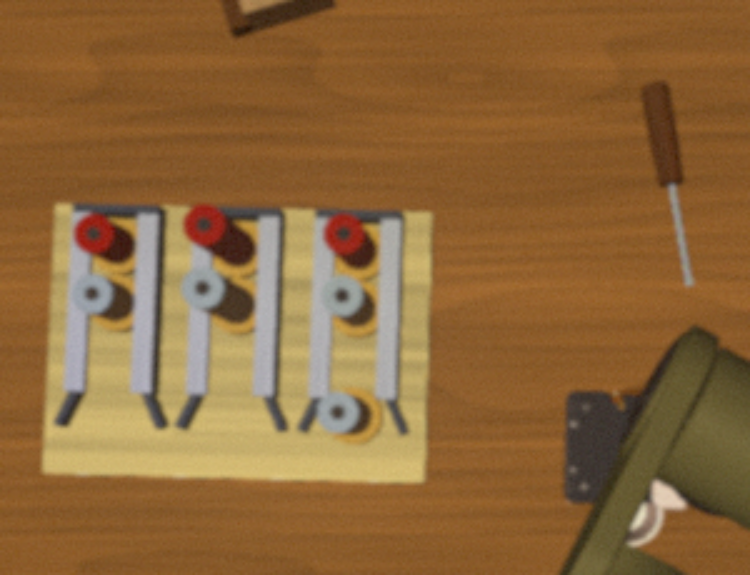

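The crop shows the short, long and first medium chucks seated. The second medium is still in the funnel: its foot is at (355,413) and its top at (340,412), so it caught on the funnel and the fingers slid past it. I'll measure it.

```bash
python3 - <<'E'
from h import *
p,d=manip.camera("top");P=cloud("top",d)
Q=P.reshape(-1,3);Q=Q[(Q[:,0]>450)&(Q[:,0]<560)&(abs(Q[:,1]-60)<45)&(Q[:,2]>75)]
print(Q.min(0),Q.max(0),np.median(Q,axis=0))
f=P[225:292,230:270] # foot by brass colour
hsv=cv2.cvtColor(p,cv2.COLOR_BGR2HSV)
for lo in range(450,560,10):pass
W=P[200:240,225:270].reshape(-1,3);C=hsv[200:240,225:270].reshape(-1,3)
m=(W[:,2]>16)&(W[:,2]<28)&(C[:,1]>130)&(W[:,0]<525);print(W[m].min(0),W[m].max(0),m.sum())
E
```

```text
[484.22450604  43.63079336  75.8457185 ] [515.61765297  78.31627681 110.4986151 ] [498.91417738  59.16484386 106.39210229]
[474.78549827  35.12561067  16.16294869] [524.6673139   77.68713975  27.03023355] 157
```

Call:
{"fn": "step_arm", "kwargs": {"series": [0,40,0,0,0.36,6,50,0,0,0.36,6,50,0,0,0.36,6,50,0,0,0.36,7,50,0,0,0.36,6,30,0,0,0.36,0,0,-40,0,0.36,0,0,-40,0,0.36,0,0,-30,0,0.36,0,0,-15,0,0.36,0,0,-7,0,0.36,0,0,0,0,0.36,0,0,0,0,0.36]}}

```text
clock: 40.42
eef_pos: [499.8, 59.4, 89.5]
eef_rot: [-3.141, -0.002, -0.022]
wrist_force: [-0.1, 0.6, -0.2]
finger_gap: 60.2
finger_force: 0.0
```

```bash
python3 - <<'E'
from h import *
i=manip.camera_info("wrist");p,_=manip.camera("wrist");s=manip.read_state()
print(s["eef_pos"],wproj((499.9,60.5,105),i));cv2.imwrite("pics/w4.png",p)
E
```

```text
[499.7420666   59.33292966  89.36913824] (np.float64(317.2868816984112), np.float64(245.6025602206047))
```

View pics/w4.png

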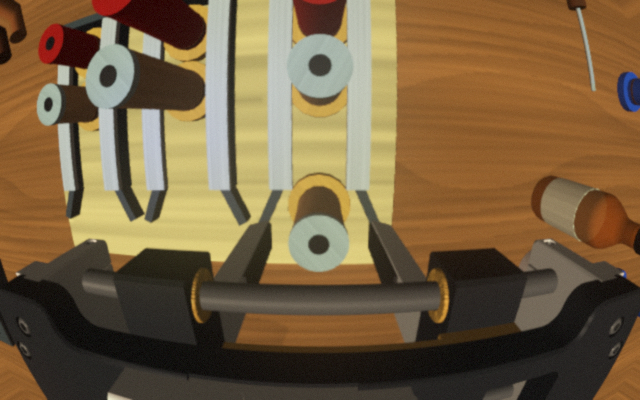

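The wrist view shows the chuck upright at (319,243), foot at the funnel end around (319,195), aligned with the lane. I'll regrip it and slide it further, then check the picture before release.

Call:
{"fn": "step_arm", "kwargs": {"series": [0,0.5,0,0,1,0,0,0,0,1,0,0,0,0,1,0,0,0,0,1,0,0,1.2,0,1,0,0,0,0,1]}}

```text
clock: 41.22
eef_pos: [499.2, 59.8, 89.6]
eef_rot: [3.142, 0.0, -0.022]
wrist_force: [0.2, 0.3, -2.4]
finger_gap: 33.1
finger_force: 40.0
```

Call:
{"fn": "step_arm", "kwargs": {"series": [6,-0.1,0,0,1,8,-0.2,0,0,1,8,-0.2,0,0,1,0,0,0,0,1]}}

```text
clock: 41.72
eef_pos: [521.8, 59.3, 89.6]
eef_rot: [-3.142, 0.0, -0.022]
wrist_force: [-0.2, 0.1, -2.5]
finger_gap: 33.4
finger_force: 40.0
```

```bash
cat > chk.py <<'E'
from h import *
i=manip.camera_info("wrist");p,d=manip.camera("wrist");s=manip.read_state();e=s["eef_pos"]
g=cv2.cvtColor(p,cv2.COLOR_BGR2GRAY);h=cv2.cvtColor(p,cv2.COLOR_BGR2HSV)
m=((h[...,1]<50)&(h[...,2]>120)).astype(np.uint8)
c=[c for c in cv2.findContours(m,cv2.RETR_EXTERNAL,2)[0] if cv2.contourArea(c)>1500]
print(e.round(1),"pred",np.round(wproj((e[0],e[1],105),i)),[np.round(cv2.minEnclosingCircle(k)[0]+(cv2.minEnclosingCircle(k)[1],)) for k in c])
E
python3 chk.py
```

```text
[521.4  59.3  89.5] pred [319. 246.] [array([320., 242.,  30.]), array([110., 134.,  80.]), array([227., 116., 101.]), array([320., 114., 113.])]
```

Call:
{"fn": "step_arm", "kwargs": {"series": [8,-0.2,0,0,1,8,-0.2,0,0,1,6,-0.1,0,0,1,1,0,0,0,1,0,0,0,0,1]}}

```text
clock: 42.4
eef_pos: [544.2, 58.8, 89.6]
eef_rot: [3.142, 0.0, -0.022]
wrist_force: [0.5, -0.6, -2.5]
finger_gap: 33.2
finger_force: 40.0
```

Call:
{"fn": "step_arm", "kwargs": {"series": [1,0,0,0,1,1,0,0,0,1,0,0,0,0,1]}}

```text
clock: 42.78
eef_pos: [546.2, 58.8, 89.7]
eef_rot: [-3.142, 0.0, -0.022]
wrist_force: [-2.2, -0.6, -2.1]
finger_gap: 33.2
finger_force: 40.0
```

Call:
{"fn": "step_arm", "kwargs": {"series": [1,0,0,0,1,0,0,0,0,1]}}

```text
clock: 43.02
eef_pos: [547.1, 58.8, 89.7]
eef_rot: [-3.142, 0.001, -0.022]
wrist_force: [-3.9, 0.6, -0.0]
finger_gap: 32.9
finger_force: 40.0
```

```bash
python3 chk.py
```

```text
[547.1  58.8  89.7] pred [319. 246.] [array([320., 242.,  31.]), array([112., 170.,  71.]), array([226., 145., 100.]), array([319., 132., 104.])]
```

Call:
{"fn": "step_arm", "kwargs": {"series": [-0.5,0,-1.2,0,1,0,0,0,0,1,0,0,0,0,0.7,0,0,0,0,0.45,0,0,0,0,0.4,0,0,0,0,0.4]}}

```text
clock: 43.82
eef_pos: [547.0, 58.8, 88.6]
eef_rot: [3.142, -0.0, -0.022]
wrist_force: [-0.5, 0.3, 0.4]
finger_gap: 55.8
finger_force: 0.0
```

```bash
python3 chk.py
```

```text
[547.   58.8  88.6] pred [319. 246.] [array([112., 170.,  71.]), array([228., 145., 101.]), array([319., 152., 122.])]
```

Call:
{"fn": "step_arm", "kwargs": {"series": [0,0,15,0,0.36,0,0,30,0,0.36,0,0,40,0,0.36,0,0,50,0,0.36,0,-40,0,0,0.36,-20,-50,0,0,0.36,-20,-50,0,0,0.36,-20,-50,0,0,0.36,-20,-40,0,0,0.36,0,0,0,0,0.36,0,0,0,0,0.36]}}

```text
clock: 45.25
eef_pos: [467.1, -170.9, 224.3]
eef_rot: [3.141, -0.001, -0.022]
wrist_force: [-0.5, 0.3, 0.5]
finger_gap: 60.3
finger_force: 0.0
```

```bash
python3 - <<'E'
from h import *
p,d=manip.camera("top");P=cloud("top",d);cv2.imwrite("pics/t4.png",cv2.resize(p[50:280,110:410],None,fx=2.5,fy=2.5))
for n,(sx,sy),h,ks in[("short",(654,276.5),80,(52,)),("long",(651.2,166.6),130,(52,)),("med",(649.4,56.5),105,(52,104))]:
    for k in ks:
        X=np.array([sx-k,sy+k*.0234,h]);Q=P.reshape(-1,3);Q=Q[(np.hypot(Q[:,0]-X[0],Q[:,1]-X[1])<25)&(abs(Q[:,2]-h-1.7)<4)]
        if len(Q):m=(Q.min(0)+Q.max(0))/2;print(n,k,(m[:2]-X[:2]).round(1),np.ptp(Q,axis=0).round(),np.median(Q[:,2]).round(1),len(Q))
        else:print(n,k,"none")
E
```

```text
short 52 [-0.1 -1.7] [33. 34.  8.] 81.5 206
long 52 [ 0.5 -0.7] [33. 36.  7.] 131.8 231
med 52 [-0.6  0.3] [34. 34.  8.] 106.9 219
med 104 [-0.7  0.7] [33. 34.  8.] 106.6 218
```

View pics/t4.png

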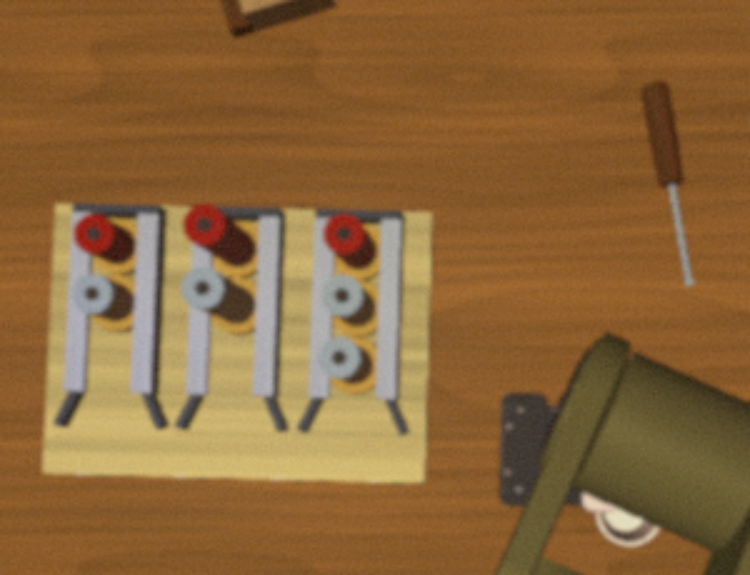

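The crop shows the four chucks seated at (92,293), (203,289), (342,296) and (340,358). All are within about 2 mm of their targets, and the gouge has not moved. The arm is clear, so I'm handing in.

```bash
python3 -c "
from cell import manip
print(manip.sign_off())"
```

```text
the job is handed in; nothing more can be done
None
```

All four chucks stand in their matching lanes, each within about 2 mm of its target in the last top-camera check, and the job is handed in; no verdict came back, the second medium needed a second slide, and the bottle and pot were never touched on purpose but not re-measured.

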